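# Pull the dust filter cassette and hang it on the twin hook

### The job

The filter cassette of the plywood dust box needs cleaning. Turn both wooden turn buttons fully aside, about a quarter turn, so that they no longer cover it, draw the cassette out by its handle and hang it by the handle on the two-pronged hook of the tool stand, straight, with the handle bar lying on both prongs. It is full of dust, so never set it down on the bench, and leave the other tools and containers where they are.

Things in the scene. Friction and masses are not known exactly. Their poses are not given: they have to be found in the camera images.
- filter_box: Plywood dust box, fixed, 210 mm deep (x) x 280 wide (y). Origin on the bench, 135 mm behind its front, midway across; x to its back, y to its left, z up. Its top slopes at 30 degrees from level, from 190 mm high at x = +12 mm down to 105 mm at its front, x = -135 mm; behind that it is level at 190 mm (flat fan guard, switch). Position, yaw and side of the bench vary.
- slot_mouth (a point): Middle of the cassette slot's mouth on the sloping face (box frame: x -61, z 147.5 mm); axes are the box's. The slot is 29 x 175 mm (2.5 mm play each side), 110 deep, square to the face: the cassette slides only along the face's outward normal, leaning 30 degrees to the front: (-0.5, 0, 0.866) in the box's axes; free once drawn 112 mm.
- button_left_pivot (a point): Pivot of the left wooden turn button on the sloping face, 111 mm left (+y) of the slot's middle. Turns with the button: z = the face's outward normal = pivot axis; arm along -y. Arm reaches 40 mm from the pivot, tail 16 mm, 16 wide, cam 1.5 to 9.5 mm above the face; on it a thumb rib 12 wide, from 12 mm behind the pivot to 24 along the arm, its top 24 above the face.
- button_right_pivot (a point): Pivot of the right turn button, 111 mm right (-y) of the slot's middle; same shape, but its arm points along its +y. With a button's joint at 0 the arm covers 14 mm of the cassette's top edge.
- button_left (a joint): Angle of the left button about the face's outward normal, rad, anticlockwise seen from outside; 0: arm straight at the cassette. Turns either way, -1.75 to 1.75, stiff (0.06 N m friction), stays where left. Clear of the cassette beyond about 1.1; fully aside is 1.2 or more either way (quarter turn 1.57).
- button_right (a joint): Same for the right turn button; fully aside is 1.2 or more either way.
- cassette: Loose filter cassette, 200 to 370 g: light wood frame with pleated paper, 24 mm thick (x) x 170 wide (y) x 110 long (z), with a loop handle on its top edge. Origin: middle of its bottom edge; z runs to the handle. At the start fully in the slot, top edge flush with the sloping face, its z along the face's outward normal, its y along the box's y.
- cassette_bar (a point): Centre of the handle's grip bar, 159 mm from the cassette's origin along z; cassette axes. The bar lies along y: 10 mm thick (x), 18 high (z), flat faces, 122 long, on two 10 mm posts at y = +-56 mm (102 mm free between them). 40 mm free gap between the bar's underside and the cassette's top edge (in the slot: the sloping face).
- tool_stand: Fixed plywood tool stand: foot 210 x 240 x 18 mm, x -150 to +60; upright back board 240 wide, front face at x = +11 mm, top at z = 285 mm. Origin on the bench; -x is its front, y its left. Single pegs at y = +-104 mm carry a wrench each, flat on the board. Position, yaw and side of the bench vary.
- hook_seat (a point): Middle of the twin hook's seat, between the prongs, level with their top: 255 mm above the bench, stand x = -60 mm, 71 mm before the board; stand axes. Steel prongs 8 mm thick at y = +-32 mm (56 mm free between), underside 8 mm below this point, sinking 7 mm from board to seat, tips turned up 20 mm in front of it, 15 mm above it. The bar comes over the tips from the front, then down.
- nail_tin: Open tin of nails, 75 mm wide, standing on the stand's foot, its top 93 mm above the bench, 12 mm below a cassette on the hook. Leave it.
- spray_oil: Blue spray bottle, 65 x 54 x 144 mm high, standing in front of the stand. Leave it.
- glue_bottle: White glue bottle, 36 x 48 x 129 mm high, standing in front between box and stand. Leave it.
- tape_measure: Tape measure, 72 x 88 x 36 mm, lying in front of the dust box. Leave it.
- offcut: Wooden offcut, 66 x 115 x 38 mm, lying on the right. Leave it.

How it is judged:
On the way, in this order (a step that is already met when the one before it is completed fails the run):
1. both turn buttons are turned fully aside while the cassette is still in its slot ((value of joint button_left above 1.2 rad or value of joint button_left below -1.2 rad) and (value of joint button_right above 1.2 rad or value of joint button_right below -1.2 rad) and distance of cassette from where it was at the start of the episode below 0.02 m), for 0.2 s.
2. the cassette is wholly out of its slot (distance between cassette_bar and slot_mouth above 0.165 m), for 0.1 s.
At the end, for the whole second after the job is handed in: Both buttons at least 1.2 rad aside; the cassette hangs at rest with its bar across both prongs: bar centre within 18 mm sideways of the hook's middle, between tips and board, 1 to 24 mm above the seat point, upright within 0.25 rad, parallel to the board within 0.3 rad ((value of joint button_left above 1.2 rad or value of joint button_left below -1.2 rad) and (value of joint button_right above 1.2 rad or value of joint button_right below -1.2 rad) and x of cassette_bar in the frame of hook_seat between -0.02 and 0.068 m and y of cassette_bar in the frame of hook_seat between -0.018 and 0.018 m and z of cassette_bar in the frame of hook_seat between 0.001 and 0.024 m and angle between cassette's own z axis and vertical below 0.25 rad and angle between the y axis of cassette and the y axis of tool_stand, either way round below 0.3 rad and contact force between cassette and tool_stand above 1 N and linear speed of cassette below 0.03 m/s and angular speed of cassette below 0.3 rad/s); the robot touches nothing.
It fails at once if the cassette is set down or dropped (its handle bar comes lower than 120 mm above the bench) (height (world z) of cassette_bar below 0.12 m).
It fails at once if a tool or container standing by is shifted by more than 30 mm (distance of any of nail_tin, spray_oil, glue_bottle, tape_measure, offcut from where it was at the start of the episode above 0.03 m).
It also fails if it takes over 72 s, if anything falls off the work surface, if the arm or the gripper's body presses on something with over 40 N, if the wrist force passes 120 N, or if a joint passes its speed limit or range.

### The arm

A 7-joint arm with a two-finger parallel gripper is mounted at the origin on a cart in front of the work surface, level with it; the furniture and walls round the work are solid. World frame = base frame: x ahead of the robot, y to its left, z up, the work surface at z = 0. Lengths are in m, angles in rad, forces in N, time in s.
With the tool pointing down it reaches from about 0.4 to 0.85 m from the base axis. Payload 10.4 kg.
Tool frame: the origin (TCP) lies at the very end of the fingers, on their centre line; the grasp point (between the pads) lies 19 mm behind it; z points along the fingers, y is the direction in which the jaws open and shut (so a half turn about z gives the same grasp; the last joint's range is limited). The gripper opens to 87 mm and grips with 3 to 60 N. Pads are 19 mm wide; open, the fingers measure 117 mm over their backs; the gripper's body (75 mm by 190 mm) begins 51 mm behind the grasp point.
Start: joints at [-0.023, 0.332, -0.065, 1.46, 0.022, 1.35, -0.088], TCP at [0.625, 0, 0.223] pointing down, gripper open.
Joint ranges: [-2.6, 2.6], [-0.5, 2.12], [-1.47, 1.34], [0.16, 2.42], [-1.27, 4.41], [0.06, 2.06], [-2.6, 2.6]. Speed limits (rad/s): [2.22, 2.22, 2.79, 2.79, 3.14, 3.14, 3.14].

### API

Orientations are given as a unit quaternion [x, y, z, w].
In Python, from bench import r, eyes, job gives the robot as it stands. The module is installed in compiled form; this text tells all that it offers.
- The arm moves only by the tool play_rows, never from a script. Its argument "motion" is a list of rows, each a list of 7 numbers: the shift along the tool's x, y, z as a fraction of full scale, then the turn, a rotation vector about the tool's x, y, z as a fraction of full scale, then the opening in per cent of the stroke, from 0 (shut) to 100 (fully open). A call has 1 to 5 rows; each row is the pose to reach, as a shift and turn from the pose commanded when the call began, along the tool's axes at that moment; what a row does not reach only later rows make up. Full scale, the value 1, is 0.2 m for a shift and 90 degrees for a turn. A row lasts 1/8 s, in which the tool goes at most 62.5 mm and 10.7 degrees, less where a joint would pass 70% of its speed; a pose out of reach is approached as far as the arm can. A call with a number of a shift or a turn outside -1 to 1 is refused whole. A call with a gripper value outside its range is refused whole. The fingers move at their own pace and stop on an object; "squeeze" is the grip in N (left out, the last holds). Time passes only in rows, so rows that repeat a pose let the fingers close. It gives the time, the measured TCP pose, the force and the opening at its end, in the units of the state.
- r.read_state(): the state, without advancing time (a new reading comes with each control period).
- eyes.camera(name): name is "scene" or "side" or "wrist"; returns a dict with "image" (420x560x3 uint8, red, green, blue), "mtx" (3x3 intrinsics, pixels), "dist" ([k1, k2, p1, p2, k3] as OpenCV has them; the pictures are not rectified), "R" (3x3) and "t" (3): a world point X has camera coordinates R X + t. Camera axes: x right, y down, z forward; pixel columns grow to the right and rows downward; lengths in m; the calibration is good to about 2 mm. A picture is of the moment at which its call begins. There is no depth.
- job.close_job(): hands the job in, once; it reports no verdict.
Trained networks look in a picture, given as the dict that the camera call returned (one of the last four; its "shot" number tells which), for a name from the list of things; names that differ only in an ending like _2 or _b are one class to them, and where a whole thing is asked for, a point or a joint stands for the part that bears it (a point fixed in the world has none). Each returns a list of dicts, best first, with "p" (0 to 1); they miss things now and then, are a little off and sometimes report something else, mostly with a low value. They report only what shows in the picture. A call takes as long as a camera call.
- eyes.regions_of(picture, label): "region" (420x560 bool, what is visible of it) and "xy" ([column, row] in pixels, amid what is visible of it).
- eyes.landmark_of(picture, label): "xy" ([column, row] in pixels: a listed point, or the origin of a listed thing).
The state is a dict: "time": time; "joint_positions": joint angles; "joint_vel": joint speeds; "joint_torque": joint torques, N m; "ee_pos": TCP position; "eef_rot": TCP orientation; "ft_force": force on the tool from outside, world axes, zero at the start; "torque": the same for the moment, N m; "width": finger opening in m.
Only numpy, scipy, OpenCV 4.12 (cv2) and the standard library are available. Lean on these libraries where they do the work, as an engineer would, in place of code of your own. Each camera call takes 0.05 s, during which the arm holds its last target. There are 200 camera calls.

## Working session

There is one attempt and no reset: what is moved stays moved. The work goes in short steps, Python scripts to look and compute and a tool call to move; the robot and the scene stay as the last step left them, time stands still between calls to the robot, and variables do not carry over. Pictures are saved under pics/ and viewed, about 8 in all and at most 12, crops included, and the job is handed in when it is done.

Besides the shell and the picture viewer there is one more tool, called after "Request:" as name(argument=value, ...) on one line, values as JSON. play_rows: Moves the arm, as the interface text tells. Shift numbers are shares of 0.2 m and turn numbers shares of 90 degrees, none past 1 either way. Its arguments: {"type":"object","properties":{"motion":{"type":"array","items":{"type":"array","items":{"type":"number"}}},"squeeze":{"type":"number"}},"required":["motion"]}

```bash
mkdir -p pics
cat > h.py <<'E'
import numpy as np, cv2
from bench import r, eyes, job
from scipy.spatial.transform import Rotation as Ro
def und(c,xy):
    return cv2.undistortPoints(np.array([[xy]],float),np.array(c["mtx"]),np.array(c["dist"]))[0,0]
def ray(c,xy):
    R=np.array(c["R"]);t=np.array(c["t"]).ravel();u=und(c,xy)
    d=R.T@np.array([u[0],u[1],1]);return -R.T@t,d/np.linalg.norm(d)
def tri(cs,xys):
    A=np.zeros((3,3));b=np.zeros(3);L=[]
    for c,x in zip(cs,xys):
        o,d=ray(c,x);P=np.eye(3)-np.outer(d,d);A+=P;b+=P@o;L.append((o,d))
    X=np.linalg.solve(A,b);return X,[float(np.linalg.norm(np.cross(X-o,d))) for o,d in L]
def proj(c,X):
    R=np.array(c["R"]);return cv2.projectPoints(np.atleast_2d(np.array(X,float)),cv2.Rodrigues(R)[0],np.array(c["t"],float).ravel(),np.array(c["mtx"]),np.array(c["dist"]))[0][:,0]
E
python3 - <<'E'
from h import *
names="slot_mouth button_left_pivot button_right_pivot cassette_bar filter_box tool_stand hook_seat nail_tin spray_oil glue_bottle tape_measure offcut cassette".split()
cs=[eyes.camera(n) for n in ("scene","side","wrist")]
for n,c in zip("scene side wrist".split(),cs):
    cv2.imwrite(f"pics/{n}0.png",c["image"][:,:,::-1]); print(n,np.round(-np.array(c["R"]).T@np.array(c["t"]).ravel(),3))
cv2.imwrite("pics/both0.png",np.vstack([cs[0]["image"],cs[1]["image"]])[:,:,::-1])
for n in names:
    ds=[eyes.landmark_of(c,n) for c in cs]
    print(n,[[(round(d["p"],2),np.round(d["xy"]).tolist()) for d in D[:2]] for D in ds], end=" ")
    if ds[0] and ds[1]:
        X,e=tri(cs[:2],[ds[0][0]["xy"],ds[1][0]["xy"]]);print(np.round(X,4),np.round(e,4))
    else: print()
print(r.read_state())
E
```

```text
scene [-0.364 -0.635  0.628]
side [-0.629 -0.03   1.302]
wrist [0.626 0.066 0.385]
slot_mouth [[(0.9, [328.0, 219.0])], [(0.92, [328.0, 193.0])], []] [ 0.5918 -0.1566  0.1397] [0.0006 0.0006]
button_left_pivot [[(0.61, [300.0, 207.0])], [], [(0.67, [257.0, 281.0])]] 
button_right_pivot [[(0.49, [358.0, 230.0]), (0.47, [325.0, 207.0])], [], []] 
cassette_bar [[(0.78, [322.0, 203.0])], [(0.81, [329.0, 192.0])], []] [ 0.5427 -0.1572  0.2012] [0.0061 0.0061]
filter_box [[(0.7, [359.0, 232.0]), (0.54, [189.0, 262.0])], [(0.8, [330.0, 211.0])], []] [ 0.6331 -0.2001  0.0638] [0.0436 0.0436]
tool_stand [[(0.94, [242.0, 229.0])], [(0.71, [226.0, 211.0]), (0.6, [331.0, 200.0])], [(0.8, [283.0, 5.0]), (0.5, [51.0, 13.0])]] [0.6308 0.198  0.0017] [0.0038 0.0038]
hook_seat [[(0.88, [225.0, 164.0])], [(0.65, [219.0, 168.0])], []] [0.57   0.1964 0.256 ] [0.001 0.001]
nail_tin [[(0.85, [215.0, 232.0])], [(0.93, [216.0, 221.0]), (0.48, [359.0, 205.0])], []] [0.5381 0.2248 0.0292] [0.0075 0.0075]
spray_oil [[(0.77, [192.0, 258.0])], [(0.91, [222.0, 263.0])], [(0.59, [50.0, 12.0])]] [0.374  0.1818 0.01
[... 473 characters left out ...]
2.1, 'joint_positions': array([-0.02262677,  0.3322234 , -0.06468464,  1.4601343 ,  0.02157655,
        1.34986027, -0.08846489]), 'joint_vel': array([-0.00094802, -0.00113385, -0.00109994,  0.00043109,  0.0005038 ,
       -0.00091339,  0.00139589]), 'joint_torque': array([ 2.23400052e-04, -6.23032451e+01,  2.46051169e-02, -3.90116572e+01,
       -6.11756905e-02,  3.15635582e-02, -6.05826335e-05]), 'ee_pos': array([6.25018641e-01, 3.41091267e-05, 2.22544459e-01]), 'eef_rot': array([7.07090452e-01, 7.07123109e-01, 3.66456360e-05, 1.03714450e-05]), 'ft_force': array([-0.33369356,  0.30486073,  0.19481994]), 'torque': array([ 0.01110407,  0.02239106, -0.00184915]), 'width': 0.08719268768782797}
```

View image.

View pics/scene0.png

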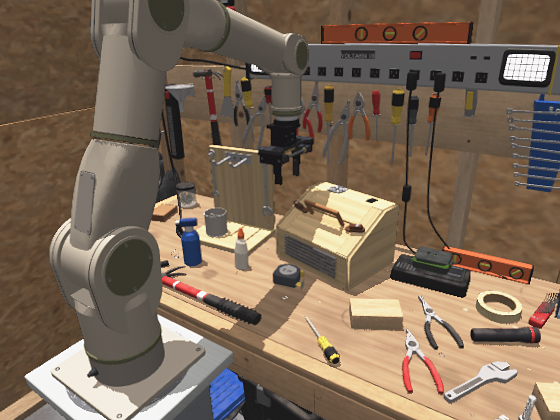

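View pics/side0.png

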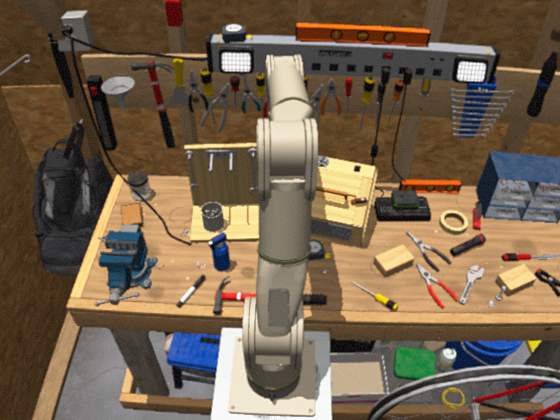

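Request:
play_rows(motion=[[-1,-0.6,-0.7,0,0,0,100],[-1,-0.6,-0.7,0,0,0,100],[-1,-0.6,-0.7,0,0,0,100],[-1,-0.6,-0.7,0,0,0,100],[-1,-0.6,-0.7,0,0,0,100]])

```text
time: 2.72
ee_pos: [0.5036, -0.2035, 0.3652]
eef_rot: [0.709, 0.705, 0.001, 0.002]
ft_force: [-1.0, -0.2, 0.3]
width: 0.0873
```

Run:
```python
from h import *
import pickle
c=eyes.camera("wrist");sd=eyes.camera("side");sc=eyes.camera("scene")
pickle.dump([{k:v for k,v in x.items()} for x in (c,sd,sc)],open("v1.pkl","wb"))
cv2.imwrite("pics/w1.png",c["image"][:,:,::-1]);print(np.round(c["R"],3),r.read_state()["time"])
cv2.imwrite("pics/s1.png",cv2.resize(sd["image"][100:320,150:430,::-1],None,fx=2.8,fy=2.7))
for n in "slot_mouth button_left_pivot button_right_pivot cassette_bar hook_seat".split():
    for m,x in zip(("w","sd","sc"),(c,sd,sc)): print(n,m,[(round(d["p"],2),np.round(d["xy"],1).tolist()) for d in eyes.landmark_of(x,n)[:2]])
```

```text
[[ 1.    -0.005  0.004]
 [-0.005 -0.97   0.243]
 [ 0.003 -0.243 -0.97 ]] 2.875
slot_mouth w [(0.67, [338.7, 149.5])]
slot_mouth sd [(0.66, [332.4, 203.3]), (0.17, [313.0, 249.2])]
slot_mouth sc [(0.76, [328.3, 219.1]), (0.47, [335.1, 258.7])]
button_left_pivot w [(0.59, [370.4, 49.8])]
button_left_pivot sd []
button_left_pivot sc [(0.54, [335.6, 255.6]), (0.49, [300.0, 205.9])]
button_right_pivot w [(0.56, [317.8, 236.3])]
button_right_pivot sd [(0.43, [361.9, 201.0])]
button_right_pivot sc [(0.53, [355.3, 231.2])]
cassette_bar w [(0.55, [323.5, 144.9])]
cassette_bar sd [(0.65, [327.3, 191.6])]
cassette_bar sc [(0.73, [377.1, 321.8]), (0.71, [322.6, 203.8])]
hook_seat w [(0.59, [371.8, 51.7])]
hook_seat sd [(0.6, [219.4, 168.6]), (0.46, [220.3, 264.4])]
hook_seat sc [(0.9, [223.2, 163.3])]
```

View pics/w1.png

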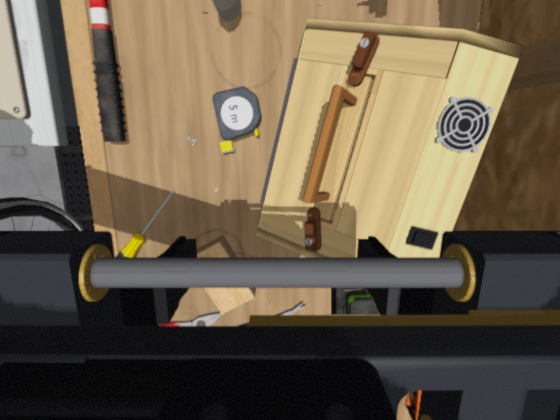

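```bash
cat >> h.py <<'E'
import pickle
N=np.array([-.5,0,.866025]); S=np.array([-.061,0,.1475]); U=np.array([.866025,0,.5])
def box2w(p,X): 
    c,s=np.cos(p[2]),np.sin(p[2]);return np.atleast_2d(X)@np.array([[c,s,0],[-s,c,0],[0,0,1]])+[p[0],p[1],0]
E
python3 - <<'E'
from h import *
from scipy.optimize import least_squares
c,sd,sc=pickle.load(open("v1.pkl","rb"))
L=S+[0,.111,0];Rr=S-[0,.111,0];B=S+.049*N
obs=[(c,S,(338.7,149.5)),(c,L,(370.4,49.8)),(c,Rr,(317.8,236.3)),(c,B,(323.5,144.9)),(c,[-.135,.14,.105],(307,22)),(c,[.012,.14,.19],(465,33)),(c,[.075,.14,.19],(520,47)),
(sc,S,(328.3,219.1)),(sc,L,(300,206)),(sc,B,(322.3,203.4)),(sd,B,(328,191.7)),(sc,Rr,(356,230.5))]
f=lambda p:np.concatenate([proj(k,box2w(p,X))[0]-x for k,X,x in obs])
s=least_squares(f,[.65,-.17,-.25],loss="soft_l1",f_scale=2)
print(s.x,np.round(f(s.x).reshape(-1,2),1).tolist())
np.save("box.npy",s.x)
im=c["image"][:,:,::-1].copy()
E=[([-.135,.14,.105],[.012,.14,.19]),([-.135,-.14,.105],[.012,-.14,.19]),([.012,.14,.19],[.012,-.14,.19]),([-.135,.14,.105],[-.135,-.14,.105]),(B+[0,.061,0],B-[0,.061,0]),
(S+[0,.0875,0]+.0145*U,S+.0145*U-[0,.0875,0]),([.012,.14,.19],[.075,.14,.19]),([.075,.14,.19],[.075,-.14,.19]),(L-.006*U*0+[0,.016,0],L-[0,.04,0]),(Rr,Rr+[0,.04,0])]
for a,b in E:
    q=proj(c,box2w(s.x,[a,b]));cv2.line(im,tuple(q[0].astype(int).tolist()),tuple(q[1].astype(int).tolist()),(0,0,255),1)
cv2.imwrite("pics/fit1.png",cv2.resize(im[:270,220:560],None,fx=2.2,fy=2.2))
# hook
d=[(sc,(223.2,163.3)),(sd,(219.4,168.6))];print(tri([x[0] for x in d],[x[1] for x in d]))
E
```

```text
[ 0.63913251 -0.17565526 -0.25602242] [[0.9, 0.5], [-1.2, 1.0], [-4.2, 0.4], [1.6, 1.6], [0.8, -5.0], [-2.2, -3.5], [2.1, 0.7], [-1.1, -0.8], [-0.6, 1.3], [-0.7, 3.3], [0.4, -2.1], [3.0, 0.3]]
(array([0.56312215, 0.19528099, 0.259165  ]), [0.00033258343808093943, 0.0003325834380809904])
```

View pics/fit1.png

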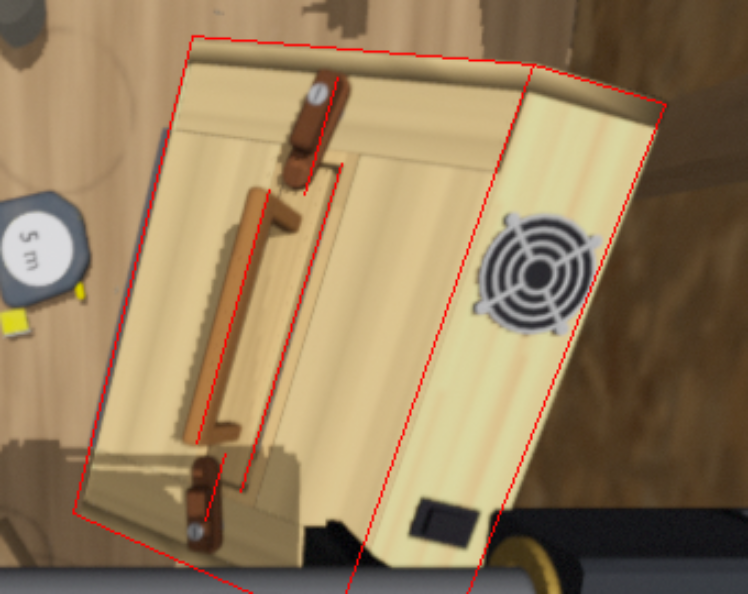

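```bash
cat >> h.py <<'E'
def frame(p):
    c,s=np.cos(p[2]),np.sin(p[2]);Z=np.array([[c,-s,0],[s,c,0],[0,0,1]])
    return Z, np.column_stack([Z@[0,1,0],Z@U,-Z@N])
def go(pos,R,s=None):
    s=s or r.read_state();Rc=Ro.from_quat(s["eef_rot"])
    a=Rc.inv().apply(np.array(pos)-s["ee_pos"])/.2;b=(Rc.inv()*Ro.from_matrix(R)).as_rotvec()/(np.pi/2)
    return np.round(np.r_[a,b],4).tolist()
E
python3 - <<'E'
from h import *
from scipy.optimize import least_squares
c,sd,sc=pickle.load(open("v1.pkl","rb"))
L=S+[0,.111,0];Rr=S-[0,.111,0];B=S+.049*N;T=S+.058*N
z=lambda x,y:(x/2.2+220,y/2.2)
obs=[(c,L+.024*N,z(318,93)),(c,Rr+.024*N,z(195,533)),(c,T+[0,.061,0],z(258,189)),(c,T-[0,.061,0],z(192,440)),(c,[-.135,.14,.105],z(192,38)),(c,[.075,.14,.19],z(665,103)),
(c,S,(338.7,149.5)),(c,S+[0,.0875,0]+.0145*U,z(357,155)),(sc,S,(328.3,219.1)),(sc,L,(300,206)),(sc,B,(322.3,203.4))]
f=lambda p:np.concatenate([proj(k,box2w(p,X))[0]-x for k,X,x in obs])
s=least_squares(f,[.65,-.17,-.25],loss="soft_l1",f_scale=2)
print(s.x,np.round(f(s.x).reshape(-1,2),1).tolist())
p=s.x;np.save("box.npy",p)
Z,R=frame(p)
print("L std",go(box2w(p,L+.08*N)[0],R), box2w(p,[L,Rr,S]).round(4).tolist())
E
```

```text
[ 0.64031791 -0.17511317 -0.24797505] [[-0.4, 0.3], [-1.1, -2.1], [2.9, -1.8], [0.0, 2.6], [0.4, -0.1], [0.3, -0.7], [1.8, 0.4], [-6.6, 4.1], [-0.9, -1.0], [-0.7, 1.3], [-0.5, 3.2]]
L std [0.7863, 0.323, 0.7291, -0.3315, -0.0413, 0.1542] [[0.6084, -0.0525, 0.1475], [0.5539, -0.2677, 0.1475], [0.5812, -0.1601, 0.1475]]
```

Request:
play_rows(motion=[[0.2,0.08,0.18,-0.08,-0.01,0.04,57],[0.4,0.16,0.36,-0.16,-0.02,0.08,57],[0.6,0.24,0.55,-0.25,-0.03,0.12,57],[0.786,0.323,0.729,-0.3315,-0.0413,0.1542,57],[0.786,0.323,0.729,-0.3315,-0.0413,0.1542,57]])

```text
time: 4.25
ee_pos: [0.5669, -0.0394, 0.2126]
eef_rot: [0.761, 0.595, 0.158, 0.203]
ft_force: [-0.2, -1.1, 0.3]
width: 0.0516
```

Run:
```python
from h import *
p=np.load("box.npy");Z,R=frame(p);L=S+[0,.111,0];Rr=S-[0,.111,0]
c=eyes.camera("wrist");im=c["image"][:,:,::-1].copy()
for X in (L,L+.024*N,L+.024*N-[0,.024,0],L+.024*N+[0,.012,0],S+.058*N+[0,.061,0],S+.058*N-[0,.061,0]):
    q=proj(c,box2w(p,X))[0];print(q.round());cv2.circle(im,tuple(q.astype(int).tolist()),2,(0,255,0),-1)
cv2.imwrite("pics/w2.png",im)
s=r.read_state();print(s["time"],s["ee_pos"],go(box2w(p,L+.0115*N)[0],R))
```

```text
[281. 221.]
[282. 230.]
[282. 262.]
[282. 214.]
[282. 320.]
[280. 465.]
4.3 [ 0.56824944 -0.04132813  0.21500958] [-0.0052, 0.0127, 0.339, -0.0017, -0.0002, 0.0021]
```

View pics/w2.png

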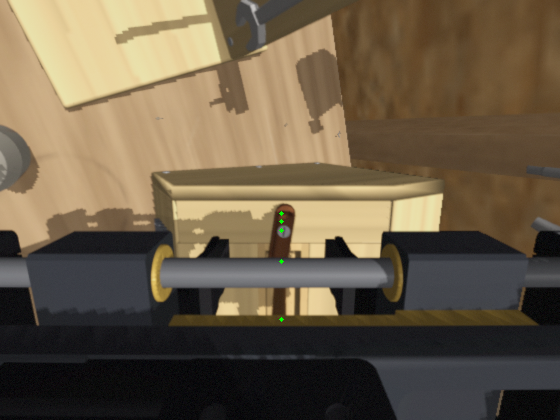

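Request:
play_rows(motion=[[-0.005,0.026,0.17,0,0,0,57],[-0.005,0.026,0.338,0,0,0,57],[-0.005,0.026,0.338,0,0,0,0],[-0.005,0.026,0.338,0,0,0,0],[-0.005,0.026,0.338,0,0,0,0]], squeeze=25)

```text
time: 4.92
ee_pos: [0.6065, -0.0534, 0.1622]
eef_rot: [0.762, 0.593, 0.159, 0.205]
ft_force: [-10.7, 0.7, -0.0]
width: 0.0275
```

Request:
play_rows(motion=[[0,0,0,0,0,0,0],[0,0,0,0,0,0,0],[0,0,0,0,0,0,0]])

```text
time: 5.3
ee_pos: [0.6014, -0.0527, 0.1577]
eef_rot: [0.763, 0.594, 0.155, 0.201]
ft_force: [-27.5, 5.4, 5.4]
width: 0.0116
```

Request:
play_rows(motion=[[0,-0.025,0,0,0,0.1,0],[0,-0.025,0,0,0,0.2,0],[0,-0.025,0,0,0,0.3,0],[0,-0.025,0,0,0,0.4,0],[0,-0.025,0,0,0,0.5,0]])

```text
time: 5.92
ee_pos: [0.6004, -0.0519, 0.1572]
eef_rot: [0.932, 0.254, 0.224, 0.127]
ft_force: [-4.2, 1.3, -5.7]
width: 0.0117
```

Request:
play_rows(motion=[[0,0,0,0,0,0.1,0],[0,0,0,0,0,0.2,0],[0,0,0,0,0,0.3,0],[0,0,0,0,0,0.4,0],[0,0,0,0,0,0.5,0]])

```text
time: 6.55
ee_pos: [0.6003, -0.0508, 0.157]
eef_rot: [0.959, -0.121, 0.255, 0.031]
ft_force: [-3.5, 4.4, -6.7]
width: 0.0118
```

Request:
play_rows(motion=[[0,0,0,0,0,0.04,0],[0,0,0,0,0,0.04,30],[0,0,0,0,0,0.04,30],[0,0,0,0,0,0.04,30]])

```text
time: 7.05
ee_pos: [0.6027, -0.0523, 0.1592]
eef_rot: [0.954, -0.149, 0.258, 0.024]
ft_force: [-1.0, -0.8, -1.1]
width: 0.0252
```

Request:
play_rows(motion=[[0,0,-0.2,0,0,0,40],[0,0,-0.45,0,0,0,57]])

```text
time: 7.3
ee_pos: [0.5578, -0.0412, 0.2365]
eef_rot: [0.955, -0.149, 0.257, 0.024]
ft_force: [2.1, 0.1, 1.3]
width: 0.0377
```

Run:
```python
from h import *
p=np.load("box.npy");p[0]-=.002;np.save("box.npy",p);Z,R=frame(p);L=S+[0,.111,0];Rr=S-[0,.111,0]
s=r.read_state();print(s["joint_positions"].round(2),go(box2w(p,Rr+.08*N)[0],R))
```

```text
[ 0.07 -0.17 -0.17  2.07  0.21  0.76 -2.11] [0.0628, 1.1037, 0.1106, -0.0007, 0.001, -1.0398]
```

Request:
play_rows(motion=[[0,0.12,0.02,0,0,-0.11,57],[0,0.3,0.04,0,0,-0.22,57],[0.01,0.5,0.05,0,0,-0.33,57],[0.02,0.7,0.06,0,0,-0.44,57],[0.03,0.9,0.08,0,0,-0.55,57]])

```text
time: 7.92
ee_pos: [0.5196, -0.2097, 0.2211]
eef_rot: [0.934, 0.245, 0.227, 0.125]
ft_force: [0.2, 0.1, 0.3]
width: 0.0491
```

Run:
```python
from h import *
p=np.load("box.npy");Z,R=frame(p);Rr=S-[0,.111,0]
print(go(box2w(p,Rr+.08*N)[0],R))
```

```text
[-0.1573, 0.1842, 0.0325, 0.0004, -0.0004, -0.5151]
```

Request:
play_rows(motion=[[-0.03,0.04,0.01,0,0,-0.1,57],[-0.06,0.08,0.015,0,0,-0.2,57],[-0.1,0.12,0.02,0,0,-0.3,57],[-0.13,0.16,0.03,0,0,-0.41,57],[-0.157,0.184,0.0325,0,0,-0.515,57]])

```text
time: 8.55
ee_pos: [0.5132, -0.2571, 0.2164]
eef_rot: [0.762, 0.593, 0.159, 0.204]
ft_force: [0.2, 0.0, 0.6]
width: 0.0499
```

Request:
play_rows(motion=[[0,0,0,0,0,0,57],[0,0,0,0,0,0,57]])

```text
time: 8.8
ee_pos: [0.5134, -0.2561, 0.2162]
eef_rot: [0.765, 0.59, 0.16, 0.203]
ft_force: [-0.4, 0.8, -0.3]
width: 0.0496
```

Run:
```python
from h import *
p=np.load("box.npy");Z,R=frame(p);L=S+[0,.111,0];Rr=S-[0,.111,0]
c=eyes.camera("wrist");im=c["image"][:,:,::-1].copy()
for X in (Rr,Rr+.024*N,L+.024*N+.024*U,L+.024*N-.024*U,L+.024*N,Rr+.024*N-[0,.012,0],S+.058*N+[0,.061,0],S+.058*N-[0,.061,0]):
    q=proj(c,box2w(p,X))[0];print(q.round());cv2.circle(im,tuple(q.astype(int).tolist()),2,(0,255,0),-1)
cv2.imwrite("pics/w3.png",im)
s=r.read_state();print(s["time"],s["ee_pos"],go(box2w(p,Rr+.0115*N)[0],R))
```

```text
[275. 220.]
[275. 229.]
[ 314. -154.]
[ 228. -153.]
[ 271. -153.]
[275. 245.]
[271. -88.]
[274. 163.]
8.85 [ 0.51337073 -0.25607824  0.21622615] [-0.0094, 0.0026, 0.3407, -0.0002, -0.0004, -0.0053]
```

View pics/w3.png

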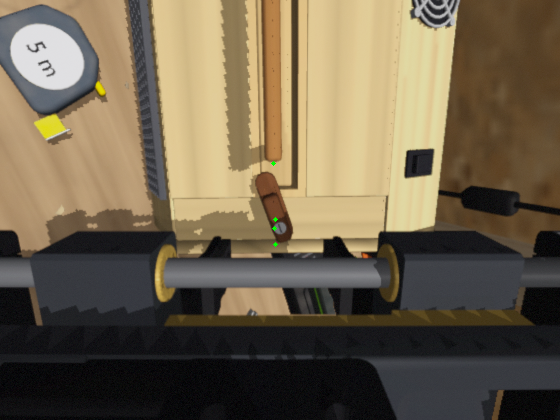

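Request:
play_rows(motion=[[-0.009,0.003,0.1,0,0,-0.08,57],[-0.009,0.003,0.22,0,0,-0.17,57],[-0.009,0.003,0.34,0,0,-0.17,57],[-0.009,0.003,0.34,0,0,-0.17,20],[-0.009,0.003,0.34,0,0,-0.17,0]])

```text
time: 9.48
ee_pos: [0.5462, -0.2666, 0.1582]
eef_rot: [0.679, 0.687, 0.131, 0.223]
ft_force: [0.5, -0.7, 0.0]
width: 0.0367
```

Request:
play_rows(motion=[[0,0,0,0,0,0,0],[0,0,0,0,0,0,0],[0,0,0,0,0,0,0]])

```text
time: 9.85
ee_pos: [0.5474, -0.2668, 0.159]
eef_rot: [0.678, 0.687, 0.132, 0.224]
ft_force: [4.0, -0.6, 3.4]
width: 0.012
```

Request:
play_rows(motion=[[0,0,0,0,0,-0.1,0],[0,0,0,0,0,-0.2,0],[0,0,0,0,0,-0.3,0],[0,0,0,0,0,-0.4,0],[0,0,0,0,0,-0.5,0]])

```text
time: 10.48
ee_pos: [0.5477, -0.2667, 0.1591]
eef_rot: [0.361, 0.895, 0.035, 0.258]
ft_force: [4.5, 0.4, 1.9]
width: 0.0117
```

Request:
play_rows(motion=[[0,0,0,0,0,-0.1,0],[0,0,0,0,0,-0.2,0],[0,0,0,0,0,-0.32,0],[0,0,0,0,0,-0.32,0],[0,0,0,0,0,-0.32,25]])

```text
time: 11.1
ee_pos: [0.5463, -0.2665, 0.1578]
eef_rot: [0.13, 0.957, -0.029, 0.257]
ft_force: [-0.9, 0.3, 0.9]
width: 0.016
```

Request:
play_rows(motion=[[0,0,0,0,0,0,28],[0,0,0,0,0,0,28],[0,0,-0.25,0,0,0,28],[0,0,-0.5,0,0,0,50]])

```text
time: 11.6
ee_pos: [0.4966, -0.2544, 0.2442]
eef_rot: [0.13, 0.957, -0.029, 0.256]
ft_force: [0.5, -0.2, 0.8]
width: 0.0288
```

Run:
```python
from h import *
p=np.load("box.npy");Z,R=frame(p)
s=r.read_state();print(s["joint_positions"].round(2),s["width"],go(box2w(p,S+.15*N)[0],R))
```

```text
[-0.11 -0.25  0.5   2.08  0.06  0.76  1.67] 0.028776707230226024 [0.0077, 0.558, -0.1893, -0.0018, -0.0009, 0.9862]
```

Request:
play_rows(motion=[[0,0,-0.1,0,0,0.1,50],[0,0,-0.2,0,0,0.2,50],[0,0,-0.3,0,0,0.3,50],[0,0,-0.4,0,0,0.41,50],[0,0,-0.5,0,0,0.52,50]])

```text
time: 12.22
ee_pos: [0.4487, -0.2421, 0.331]
eef_rot: [0.502, 0.825, 0.076, 0.247]
ft_force: [0.4, -0.8, -0.5]
width: 0.0435
```

Request:
play_rows(motion=[[0,0,0,0,0,0.11,50],[0,0,0,0,0,0.22,50],[0,0,0,0,0,0.34,50],[0,0,0,0,0,0.466,50],[0,0,0,0,0,0.466,50]])

```text
time: 12.85
ee_pos: [0.449, -0.2424, 0.3304]
eef_rot: [0.762, 0.593, 0.159, 0.204]
ft_force: [-0.9, 0.0, 1.6]
width: 0.0437
```

Run:
```python
from h import *
p=np.load("box.npy");Z,R=frame(p)
c=eyes.camera("wrist");pickle.dump(c,open("v4.pkl","wb"));im=c["image"][:,:,::-1].copy()
cv2.imwrite("pics/w4.png",im)
s=r.read_state();print(s["time"],s["ee_pos"],s["width"],go(box2w(p,S+.11*N)[0],R))
```

```text
12.9 [ 0.44902785 -0.2424093   0.33044769] 0.04377835053151183 [0.5585, 0.0035, 0.5071, -0.0006, 0.0, 0.0017]
```

View pics/w4.png

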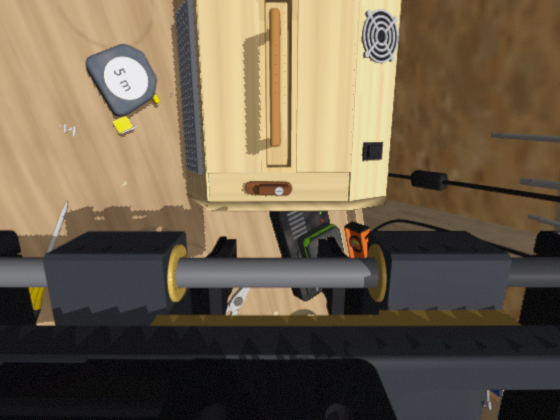

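Run:
```python
from h import *
R0=np.array([[0,1,0],[1,0,0],[0,0,-1.]])
print(go([.46,-.08,.42],R0),go([.50,.13,.45],R0))
```

```text
[0.8004, 0.0989, -0.461, 0.3309, 0.0417, -0.1526] [1.8673, 0.1213, -0.6228, 0.3309, 0.0417, -0.1526]
```

Request:
play_rows(motion=[[0.2,0.025,-0.12,0.08,0.01,-0.04,50],[0.4,0.05,-0.23,0.16,0.02,-0.08,50],[0.6,0.07,-0.35,0.25,0.03,-0.12,50],[0.8,0.1,-0.46,0.331,0.0417,-0.1526,50],[0.8,0.1,-0.46,0.331,0.0417,-0.1526,50]])

```text
time: 13.52
ee_pos: [0.4626, -0.0768, 0.4204]
eef_rot: [0.704, 0.71, 0.0, -0.001]
ft_force: [0.1, -0.1, -0.8]
width: 0.0436
```

Request:
play_rows(motion=[[0.3,0.06,-0.05,0,0,0,50],[0.6,0.12,-0.1,0,0,0,50],[0.9,0.2,-0.15,0,0,0,50],[0.9,0.2,-0.15,0,0,0,50]])

```text
time: 14.02
ee_pos: [0.5009, 0.1042, 0.4502]
eef_rot: [0.704, 0.71, 0.001, -0.0]
ft_force: [0.0, -0.2, -0.3]
width: 0.0433
```

Run:
```python
from h import *
c=eyes.camera("wrist");pickle.dump(c,open("v5.pkl","wb"));sd=eyes.camera("side");sc=eyes.camera("scene")
im=c["image"][:,:,::-1].copy()
cv2.imwrite("pics/w5.png",im)
for n in "hook_seat tool_stand nail_tin button_left_pivot".split():
    for m,x in zip(("w","sd","sc"),(c,sd,sc)): print(n,m,[(round(d["p"],2),np.round(d["xy"],1).tolist()) for d in eyes.landmark_of(x,n)[:2]])
s=r.read_state();print(s["time"],s["ee_pos"])
pickle.dump((c,sd,sc),open("v5.pkl","wb"))
```

```text
hook_seat w [(0.55, [345.2, 108.0])]
hook_seat sd [(0.89, [218.9, 163.9])]
hook_seat sc [(0.66, [224.9, 165.4]), (0.4, [318.5, 205.4])]
tool_stand w [(0.57, [350.7, 115.8])]
tool_stand sd [(0.75, [227.2, 210.0])]
tool_stand sc [(0.78, [243.3, 230.9]), (0.65, [215.4, 233.4])]
nail_tin w [(0.56, [301.3, 97.0])]
nail_tin sd [(0.58, [216.3, 224.1])]
nail_tin sc [(0.7, [212.0, 231.9])]
button_left_pivot w []
button_left_pivot sd []
button_left_pivot sc [(0.63, [299.0, 206.9])]
14.775 [0.50095132 0.0998564  0.45060498]
```

View pics/w5.png

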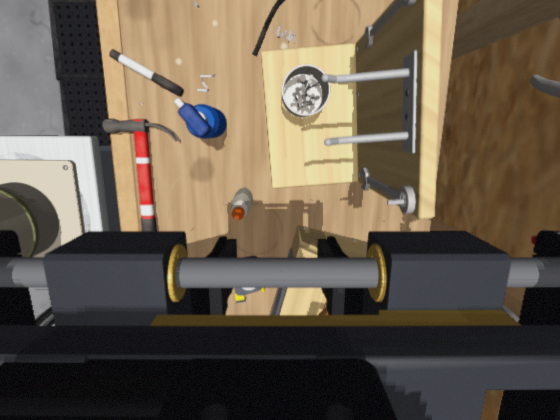

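Run:
```python
from h import *
from scipy.optimize import least_squares
c,sd,sc=pickle.load(open("v5.pkl","rb"))
H=[-.06,0,.255]
obs=[(c,[-.15,.12,.018],(263,51)),(c,[-.15,-.12,.018],(275,188)),(c,[.011,-.12,.285],(419,215)),(c,[.011,-.12,.018],(358,182)),(c,[.011,.12,.018],(355,44)),
(c,[-.079,.032,.267],(327,78)),(c,[-.079,-.032,.267],(329,142)),(c,[.011,.032,.258],(410,73)),(c,[.011,-.032,.258],(410,137)),(c,H,(345.2,108)),(sd,H,(218.9,163.9)),(sc,H,(224.9,165.4)),(sd,H,(219.4,168.6)),(sc,H,(223.2,163.3)),(sc,[0,0,0],(243,230)),(sd,[0,0,0],(227,210))]
f=lambda p:np.concatenate([proj(k,box2w(p,X))[0]-x for k,X,x in obs])
s=least_squares(f,[.63,.2,0],loss="soft_l1",f_scale=2)
print(s.x,np.round(f(s.x).reshape(-1,2),1).tolist())
p=s.x;np.save("stand.npy",p);print(box2w(p,H))
for k in (c,): 
    idx=range(10); g=lambda p:np.concatenate([proj(k,box2w(p,obs[i][1]))[0]-obs[i][2] for i in idx]);t=least_squares(g,p,loss="soft_l1",f_scale=2);print(t.x)
b=np.load("box.npy");Z,R=frame(b);q=r.read_state();print(q["ee_pos"],go(box2w(b,S+.12*N)[0],R))
```

```text
[0.63414838 0.19831785 0.08513337] [[-1.8, -0.5], [-2.7, 0.1], [0.0, 4.4], [-0.5, -0.4], [0.0, -1.2], [0.0, -0.3], [0.4, -0.3], [1.9, -0.6], [0.6, -1.9], [-1.1, 1.8], [1.7, 3.3], [1.2, -1.6], [1.2, -1.4], [2.9, 0.5], [-1.6, -0.5], [-0.7, -0.3]]
[[0.57436568 0.19321602 0.255     ]]
[0.63422974 0.19817517 0.0858769 ]
[0.50095132 0.0998564  0.45060498] [-1.2274, 0.1016, 0.9945, -0.3313, -0.0419, 0.153]
```

Request:
play_rows(motion=[[-0.2,0,0.05,-0.08,-0.01,0.04,50],[-0.45,0,0.1,-0.16,-0.02,0.08,50],[-0.7,0,0.2,-0.25,-0.03,0.12,50],[-0.95,0,0.3,-0.331,-0.0419,0.153,50],[-1,0,0.4,-0.331,-0.0419,0.153,50]])

```text
time: 15.4
ee_pos: [0.4987, -0.103, 0.3694]
eef_rot: [0.763, 0.591, 0.159, 0.205]
ft_force: [0.6, -0.2, -1.0]
width: 0.0434
```

Run:
```python
from h import *
b=np.load("box.npy");Z,R=frame(b);q=r.read_state();print(q["ee_pos"],go(box2w(b,S+.1*N)[0],R))
```

```text
[ 0.49866379 -0.10301908  0.36935168] [-0.1772, -0.1563, 0.691, 0.001, 0.0013, -0.0026]
```

Request:
play_rows(motion=[[-0.1,-0.1,0.25,0,0,0,50],[-0.177,-0.156,0.5,0,0,0,50],[-0.177,-0.156,0.69,0,0,-0.0026,50],[-0.177,-0.156,0.69,0,0,-0.0026,50],[-0.177,-0.156,0.69,0,0,-0.0026,50]])

```text
time: 16.02
ee_pos: [0.5329, -0.1444, 0.2368]
eef_rot: [0.761, 0.595, 0.159, 0.205]
ft_force: [0.2, 0.1, 0.4]
width: 0.0435
```

Run:
```python
from h import *
b=np.load("box.npy");Z,R=frame(b);q=r.read_state();print(q["time"],q["ee_pos"],go(box2w(b,S+.030*N)[0],R))
c=eyes.camera("wrist");im=c["image"][:,:,::-1].copy();L=S+[0,.111,0]
for X in (L+.024*N,S+.058*N+[0,.061,0]):
    u=proj(c,box2w(b,X))[0];cv2.circle(im,tuple(u.astype(int).tolist()),2,(0,255,0),-1)
cv2.imwrite("pics/w6.png",im)
```

```text
16.025 [ 0.53292118 -0.14444671  0.23676774] [-0.0193, -0.0127, 0.3583, 0.0005, -0.0001, 0.0028]
```

View pics/w6.png

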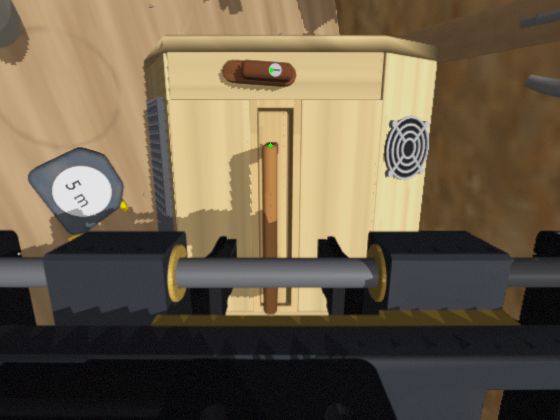

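Request:
play_rows(motion=[[-0.019,-0.012,0.18,0,0,0.003,50],[-0.019,-0.012,0.358,0,0,0.003,50],[-0.019,-0.012,0.358,0,0,0.003,50],[-0.019,-0.012,0.358,0,0,0.003,0],[-0.019,-0.012,0.358,0,0,0.003,0]], squeeze=40)

```text
time: 16.7
ee_pos: [0.5649, -0.1566, 0.1742]
eef_rot: [0.762, 0.593, 0.16, 0.205]
ft_force: [-0.9, -0.1, 0.6]
width: 0.0309
```

Request:
play_rows(motion=[[0,0,0,0,0,0,0],[0,0,0,0,0,0,0],[0,0,0,0,0,0,0]])

```text
time: 17.08
ee_pos: [0.5646, -0.1566, 0.1726]
eef_rot: [0.762, 0.593, 0.159, 0.204]
ft_force: [-1.5, 0.5, 3.8]
width: 0.0093
```

Run:
```python
from h import *
b=np.load("box.npy");Z,R=frame(b);q=r.read_state();print(q["time"],q["ee_pos"],q["ft_force"],q["torque"],q["width"],go(box2w(b,S+.030*N)[0],R))
```

```text
17.075 [ 0.5646267  -0.15662254  0.17260337] [-1.53995713  0.45470546  3.78674204] [0.0237137  0.5354781  0.03425083] 0.009293626090623243 [0.0008, 0.0021, -0.0039, 0.0003, 0.0, -0.0003]
```

Request:
play_rows(motion=[[0,0,-0.05,0,0,0,0],[0,0,-0.1,0,0,0,0],[0,0,-0.15,0,0,0,0],[0,0,-0.2,0,0,0,0]])

```text
time: 17.58
ee_pos: [0.5444, -0.1516, 0.2072]
eef_rot: [0.762, 0.593, 0.159, 0.204]
ft_force: [0.4, 0.2, -1.9]
width: 0.01
```

Request:
play_rows(motion=[[0,0,-0.1,0,0,0,0],[0,0,-0.2,0,0,0,0],[0,0,-0.3,0,0,0,0],[0,0,-0.4,0,0,0,0],[0,0,-0.5,0,0,0,0]])

```text
time: 18.2
ee_pos: [0.4957, -0.1392, 0.294]
eef_rot: [0.762, 0.593, 0.159, 0.204]
ft_force: [0.6, -0.1, -2.6]
width: 0.0096
```

Request:
play_rows(motion=[[0,0,-0.1,0,0,0,0],[0,0,-0.2,0,0,0,0],[0,0,-0.3,0,0,0,0],[0,0,-0.3,0,0,0,0]])

```text
time: 18.7
ee_pos: [0.4675, -0.1321, 0.347]
eef_rot: [0.762, 0.593, 0.16, 0.205]
ft_force: [-0.4, -0.2, -2.5]
width: 0.0097
```

Run:
```python
from h import *
b=np.load("box.npy");st=np.load("stand.npy");q=r.read_state();print(q["time"],q["ee_pos"],q["ft_force"],q["width"])
c=eyes.camera("scene");cv2.imwrite("pics/sc7.png",c["image"][:,:,::-1])
z,_=frame(st);R=np.column_stack([z[:,1],z[:,0],-z[:,2]])
H=box2w(st,[-.06,0,.255])[0]
for X in ([.40,-.13,.36],H+z@[-.075,0,.12]): print(np.round(X,3),go(X,R))
```

```text
18.7 [ 0.46746015 -0.13205026  0.34696117] [-0.39518163 -0.1653805  -2.48200493] 0.009742180611041377
[ 0.4  -0.13  0.36] [-0.073, -0.2491, -0.2271, 0.3306, 0.0554, -0.2075]
[0.5   0.187 0.375] [1.5851, -0.1311, -0.2448, 0.3306, 0.0554, -0.2075]
```

View pics/sc7.png

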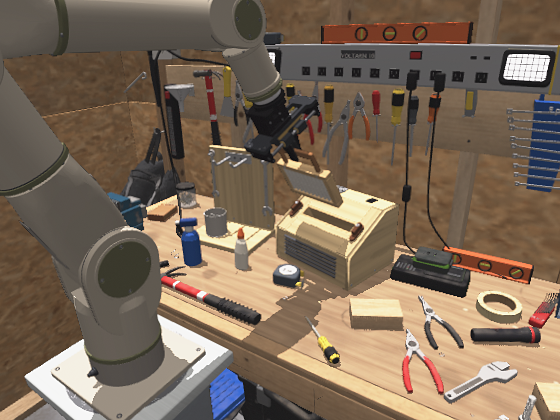

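Request:
play_rows(motion=[[0,-0.03,-0.1,0.08,0.014,-0.05,0],[0,-0.06,-0.2,0.16,0.028,-0.1,0],[0,-0.08,-0.3,0.25,0.042,-0.155,0],[0,-0.1,-0.35,0.3306,0.0554,-0.2075,0],[0,-0.1,-0.35,0.3306,0.0554,-0.2075,0]])

```text
time: 19.38
ee_pos: [0.4182, -0.119, 0.3943]
eef_rot: [0.676, 0.737, -0.001, -0.001]
ft_force: [0.3, 0.5, -2.5]
width: 0.0092
```

```bash
cat >> h.py <<'E'
def stand():
    st=np.load("stand.npy");z,_=frame(st);return z,np.column_stack([z[:,1],z[:,0],-z[:,2]]),box2w(st,[-.06,0,.255])[0]
E
python3 - <<'E'
from h import *
z,R,H=stand();q=r.read_state();print(q["ee_pos"]);X=H+z@[-.075,0,.12];print(X,go(X,R))
E
```

```text
[ 0.41820027 -0.11900389  0.39434504]
[0.4996373  0.18683872 0.375     ] [1.489, 0.5362, 0.0952, -0.0021, -0.0001, 0.0001]
```

Request:
play_rows(motion=[[0.1,0.03,0,0,0,0,0],[0.3,0.1,0,0,0,0,0],[0.5,0.18,0,0,0,0,0],[0.65,0.24,0,0,0,0,0],[0.75,0.27,0,0,0,0,0]])

```text
time: 20.0
ee_pos: [0.4581, 0.0364, 0.395]
eef_rot: [0.677, 0.736, 0.001, 0.0]
ft_force: [0.5, -0.3, -2.0]
width: 0.01
```

Request:
play_rows(motion=[[0.15,0.05,0,0,0,0,0],[0.35,0.12,0.03,0,0,0,0],[0.55,0.2,0.06,0,0,0,0],[0.7,0.25,0.09,0,0,0,0],[0.739,0.266,0.095,0,0,0,0]])

```text
time: 20.62
ee_pos: [0.4979, 0.1886, 0.3754]
eef_rot: [0.676, 0.737, 0.0, -0.0]
ft_force: [-0.2, -0.6, -2.4]
width: 0.0097
```

Request:
play_rows(motion=[[0,0,0,0,0,0,0],[0,0,0,0,0,0,0]])

```text
time: 20.88
ee_pos: [0.4985, 0.1853, 0.3772]
eef_rot: [0.677, 0.736, 0.0, 0.0]
ft_force: [0.9, -0.3, -2.3]
width: 0.0095
```

Run:
```python
from h import *
z,R,H=stand();q=r.read_state();print(q["ee_pos"],q["width"],go(H+z@[-.065,0,.05],R))
c,sd,sc=[eyes.camera(n) for n in ("wrist","side","scene")]
cv2.imwrite("pics/w8.png",np.hstack([cv2.resize(sc["image"][90:290,120:390],None,fx=1.48,fy=1.5),cv2.resize(sd["image"][90:290,120:390],None,fx=1.48,fy=1.5)])[:,:,::-1])
obs=[]
for n,x in zip("w sd sc".split(),(c,sd,sc)):
    d=eyes.landmark_of(x,"cassette_bar");print(n,[(round(k["p"],2),np.round(k["xy"],1).tolist()) for k in d[:2]])
    print(n,"pred bar",proj(x,q["ee_pos"]+[0,0,.019]).round(1))
```

```text
[0.49849103 0.18530981 0.37718607] 0.009494246271785892 [0.0073, 0.0562, 0.3609, 0.0002, 0.0, -0.0015]
w [(0.78, [277.6, 269.3])]
w pred bar [[274.1 269.1]]
sd [(0.84, [217.1, 146.8])]
sd pred bar [[216.7 147.4]]
sc [(0.66, [205.8, 120.5])]
sc pred bar [[207.4 123.5]]
```

View pics/w8.png

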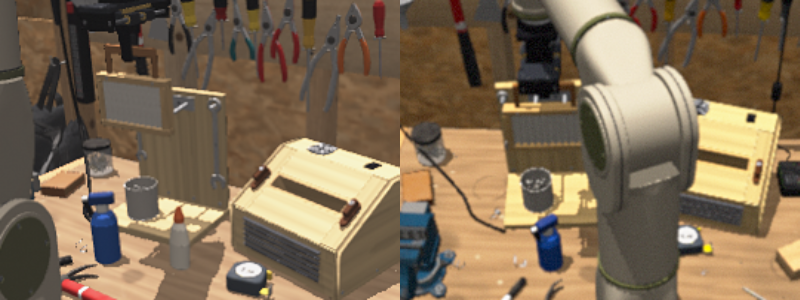

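Request:
play_rows(motion=[[0.006,0,0.13,0,0,0,0],[0.006,0,0.26,0,0,0,0],[0.006,0,0.4,0,0,0,0],[0.006,0,0.546,0,0,0,0],[0.006,0,0.546,0,0,0,0]])

```text
time: 21.8
ee_pos: [0.4971, 0.1872, 0.2659]
eef_rot: [0.676, 0.736, -0.002, -0.001]
ft_force: [0.1, 0.4, -1.6]
width: 0.0095
```

Run:
```python
from h import *
z,R,H=stand();q=r.read_state();print(q["ee_pos"]-H,q["ft_force"],go(H+z@[.002,0,.013],R),go(H+z@[.002,0,-.010],R))
cs=[eyes.camera(n) for n in ("side","scene")]
for x in cs:
    d=eyes.landmark_of(x,"cassette_bar");print([(round(k["p"],2),np.round(k["xy"],1).tolist()) for k in d[:2]],"pred bar",proj(x,q["ee_pos"]+[0,0,.019]).round(1))
sc=cs[1];u=proj(sc,[H])[0].astype(int);print(u)
cv2.imwrite("pics/s9.png",cv2.resize(sc["image"][110:240,150:300,::-1],None,fx=4.5,fy=4.5,interpolation=2))
```

```text
[-0.07727435 -0.00600256  0.01086876] [ 0.12596418  0.41322998 -1.63569892] [-0.0029, 0.3975, -0.0125, -0.003, 0.0007, -0.0001] [-0.0027, 0.398, 0.1025, -0.003, 0.0007, -0.0001]
[(0.88, [223.8, 176.5]), (0.16, [359.3, 203.8])] pred bar [[218.8 176.5]]
[(0.68, [213.7, 208.4]), (0.6, [212.2, 160.9])] pred bar [[210.  161.1]]
[226 163]
```

View pics/s9.png

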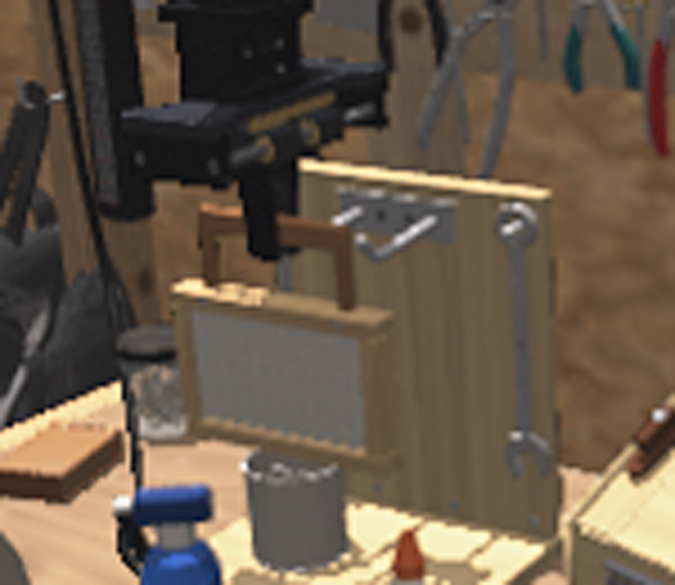

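Request:
play_rows(motion=[[-0.003,0.05,-0.012,0,0,0,0],[-0.003,0.1,-0.012,0,0,0,0],[-0.003,0.15,-0.012,0,0,0,0],[-0.003,0.2,-0.012,0,0,0,0],[-0.003,0.25,-0.012,0,0,0,0]])

```text
time: 22.62
ee_pos: [0.5487, 0.1916, 0.2698]
eef_rot: [0.676, 0.737, -0.0, -0.001]
ft_force: [0.1, -0.2, -2.5]
width: 0.0096
```

Request:
play_rows(motion=[[0,0.05,0,0,0,0,0],[0,0.1,0,0,0,0,0],[0,0.148,0,0,0,0,0],[0,0.148,0,0,0,0,0]])

```text
time: 23.12
ee_pos: [0.578, 0.1939, 0.2697]
eef_rot: [0.677, 0.736, -0.0, -0.001]
ft_force: [-0.5, 0.2, -3.0]
width: 0.0096
```

Run:
```python
from h import *
z,R,H=stand();q=r.read_state();print(z.T@(q["ee_pos"]-H),q["ft_force"],go(H+z@[.002,0,-.010],R))
```

```text
[0.00365686 0.0004155  0.01465252] [-0.4572409   0.18749337 -2.96199969] [-0.0021, -0.0081, 0.1233, -0.0009, -0.0001, -0.0002]
```

No contact yet. I'll lower it gently now.

Request:
play_rows(motion=[[0,0,0.04,0,0,0,0],[0,0,0.08,0,0,0,0],[0,0,0.11,0,0,0,0],[0,0,0.12,0,0,0,0],[0,0,0.12,0,0,0,0]])

```text
time: 23.75
ee_pos: [0.5774, 0.194, 0.2459]
eef_rot: [0.676, 0.737, -0.0, -0.0]
ft_force: [-0.7, 0.3, -1.5]
width: 0.0092
```

Request:
play_rows(motion=[[0,0,0.008,0,0,0,0],[0,0,0.015,0,0,0,0],[0,0,0.015,0,0,0,0]])

```text
time: 24.12
ee_pos: [0.5777, 0.1942, 0.2446]
eef_rot: [0.676, 0.737, 0.0, 0.0]
ft_force: [-3.7, -1.8, 7.1]
width: 0.0097
```

Request:
play_rows(motion=[[0,0,0,0,0,0,20],[0,0,0,0,0,0,40],[0,0,0,0,0,0,40],[0,0,0,0,0,0,40],[0,0,0,0,0,0,40]])

```text
time: 24.75
ee_pos: [0.5774, 0.194, 0.2429]
eef_rot: [0.676, 0.737, -0.0, -0.0]
ft_force: [-0.2, 0.1, -0.4]
width: 0.0341
```

Request:
play_rows(motion=[[0,0,-0.1,0,0,0,40],[0,0,-0.2,0,0,0,40],[0,0,-0.35,0,0,0,40],[0,-0.2,-0.5,0,0,0,40],[0,-0.4,-0.6,0,0,0,40]])

```text
time: 25.38
ee_pos: [0.4971, 0.1873, 0.3642]
eef_rot: [0.676, 0.737, 0.0, -0.0]
ft_force: [0.9, 0.5, -0.4]
width: 0.0346
```

Run:
```python
from h import *
z,R,H=stand();q=r.read_state();print(q["time"],q["ee_pos"],q["width"],q["ft_force"])
cs=[eyes.camera(n) for n in ("side","scene","wrist")]
for x in cs:
    d=eyes.landmark_of(x,"cassette_bar");print([(round(k["p"],2),np.round(k["xy"],1).tolist()) for k in d[:2]],"pred",proj(x,H+[0,0,.009]).round(1))
cv2.imwrite("pics/s10.png",np.hstack([cv2.resize(cs[1]["image"][120:250,160:290],(400,400)),cv2.resize(cs[2]["image"][:240,220:460],(400,400))])[:,:,::-1])
```

```text
25.375 [0.49712183 0.18730155 0.3642264 ] 0.03455144108475192 [ 0.91351172  0.48886898 -0.35512204]
[(0.77, [219.8, 168.1])] pred [[220.4 165.1]]
[(0.86, [227.1, 158.2])] pred [[225.9 161.1]]
[(0.67, [372.4, 212.0])] pred [[365.6 211.7]]
```

Request:
play_rows(motion=[[0,-0.1,-0.2,0,0,0,40],[0,-0.1,-0.2,0,0,0,40],[0,-0.1,-0.2,0,0,0,40],[0,-0.1,-0.2,0,0,0,40],[0,-0.1,-0.2,0,0,0,40]])

```text
time: 26.3
ee_pos: [0.4781, 0.1854, 0.4022]
eef_rot: [0.676, 0.736, -0.001, -0.001]
ft_force: [0.6, -0.1, 0.5]
width: 0.0349
```

Run:
```python
from h import *
z,R,H=stand()
cs=[eyes.camera(n) for n in ("side","scene","wrist")]
P=[]
for n in ("cassette_bar","cassette"):
    o=[]
    for x in cs:
        d=eyes.landmark_of(x,n);o.append(d[0]["xy"] if d else None);print(n,[(round(k["p"],2),np.round(k["xy"],1).tolist()) for k in d[:2]])
    g=[i for i in range(3) if o[i] is not None]
    X,e=tri([cs[i] for i in g],[o[i] for i in g]);P.append(X);print("in hook frame mm",(z.T@(X-H)*1e3).round(1),np.round(e,4))
print("axis tilt",np.degrees(np.arccos((P[0]-P[1])[2]/np.linalg.norm(P[0]-P[1]))))
# image of a hanging cassette: predicted frame corners vs mask
x=cs[1];d=eyes.regions_of(x,"cassette")
if d:
    m=d[0]["region"];yy,xx=np.where(m);print("mask",xx.min(),xx.max(),yy.min(),yy.max(),m.sum(),d[0]["p"])
    C=[H+z@[a,b,c] for a in(-.012,.012) for b in(-.085,.085) for c in(.009-.159,.009-.049)]+[H+z@[0,b,.018] for b in (-.061,.061)]
    print(proj(x,C).round().tolist()[:]); hull=cv2.convexHull(proj(x,C).astype(np.int32));M=np.zeros(m.shape,np.uint8);cv2.fillConvexPoly(M,hull,1);print("mask in hull",(m&(M>0)).sum()/m.sum(),M.sum())
```

```text
cassette_bar [(0.62, [224.7, 163.5])]
cassette_bar [(0.87, [228.6, 162.0]), (0.26, [238.6, 266.6])]
cassette_bar [(0.64, [379.0, 201.7])]
in hook frame mm [ 6.8 -6.9  5.4] [0.0069 0.0014 0.0057]
cassette [(0.57, [224.9, 196.1])]
cassette [(0.93, [230.7, 207.1])]
cassette [(0.74, [344.4, 175.7])]
in hook frame mm [   6.    -0.8 -144.8] [0.0083 0.0041 0.0063]
axis tilt 2.349967150111015
mask 205 254 157 212 1808 0.75
[[249.0, 214.0], [248.0, 181.0], [206.0, 205.0], [203.0, 174.0], [253.0, 211.0], [252.0, 178.0], [211.0, 202.0], [208.0, 171.0], [242.0, 161.0], [210.0, 156.0]]
mask in hull 0.9795353982300885 2364
```

```bash
python3 -c "
from h import *
print(job.close_job(), r.read_state()['time'])"
```

```text
the job is handed in; nothing more can be done
the job is handed in; nothing more can be done
```

I turned both buttons aside, drew the cassette out along its slot and hung it by the handle bar on both prongs. Then I backed the gripper off and handed the job in at about 27 s; it reports no verdict.

- **Buttons:** pictures taken after turning show both about a quarter turn aside. I could not read the joint angles directly.
- **Bar position:** the last measurement put the bar centre 7 mm behind the seat point, 7 mm to its right and 5 mm above it. All three are within the limits, though the camera rays disagreed by up to about 7 mm.
- **Cassette:** it measured about 2° off upright, and 98 % of its visible outline fell where a cassette hung straight should be.
- **Forces:** it pressed on the hook with about 7 N just before release, and the wrist force was near zero afterwards. The highest reading was about 28 N at the wrist, while gripping the left button.
- **Not checked:** my last picture of the hung cassette was refused because the 12-picture limit was reached, so the final state rests on the networks' measurements. I did not measure the other tools and containers again, but no contact with them was felt.

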